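# Bring the parcel tape round to the front of the locking supplies carousel

### The arm

A 6-joint arm with a two-finger parallel gripper is mounted at the origin on a cart in front of the work surface, level with it; the furniture and walls round the work are solid. World frame = base frame: x ahead of the robot, y to its left, z up, the work surface at z = 0. Lengths are in mm, angles in rad, forces in N, time in s.
With the tool pointing down it reaches from about 300 to 775 mm from the base axis. Payload 14.6 kg.
Tool frame: the origin (TCP) lies at the very end of the fingers, on their centre line; the grasp point (between the pads) lies 19 mm behind it; z points along the fingers, y is the line along which they close (so a half turn about z gives the same grasp; the last joint's range is limited). The gripper opens to 94 mm and grips with 3 to 60 N. Pads are 16 mm wide; open, the fingers measure 119 mm over their backs; the gripper's body (75 mm by 177 mm) begins 78 mm behind the grasp point.
Start: joints at [-1.227, 0.3, 1.521, -0, 1.321, -0.067], TCP at [219.631, -504.234, 205.446] pointing down, gripper open.
Joint ranges: [-3.03, 3.03], [-0.79, 2.21], [0.23, 2.52], [-1.04, 4.18], [0, 3.07], [-2.55, 2.55]. Speed limits (rad/s): [2.22, 2.22, 2.57, 3.14, 3.14, 3.14].

### API

Orientations are given as [roll, pitch, yaw] about the fixed x, y, z axes, in that order (R = Rz(yaw) Ry(pitch) Rx(roll)).
In Python, from cell import manip, optics gives the robot as it stands.
- The arm moves only by the shell command python3 -m crank 'ROWS' [FORCE]. ROWS is JSON, a list of rows, each a list of 7 numbers: the opening in per cent of the stroke, from 0 (shut) to 100 (fully open), then the shift along the tool's x, y, z in mm, then the turn, a rotation vector about the tool's x, y, z in rad. A call has 1 to 10 rows; each row is the pose to reach, as a shift and turn from the pose commanded when the call began, along the tool's axes at that moment; what a row does not reach only later rows make up. A row lasts 1/10 s, in which the tool goes at most 50 mm and 8.59 degrees, less where a joint would pass 70% of its speed; a pose out of reach is approached as far as the arm can. A call with a gripper value outside its range is refused whole. The fingers move at their own pace and stop on an object; FORCE is the grip in N (left out, the last holds). Time passes only in rows, so rows that repeat a pose let the fingers close. It gives the time, the measured TCP pose, the force, the opening and the grip force at its end, in the units of the state.
- manip.read_state(): the state, without advancing time (a new reading comes with each control period).
- optics.camera(name): name is "scene" or "top" or "wrist"; returns (picture, depth): 420x560x3 uint8, red, green, blue; 420x560 float32, mm along the optical axis (not along the pixel's ray), 0 where there is no reading.
- optics.calibration(name): a dict with "camera_matrix" (3x3 intrinsics, pixels), "R" (3x3) and "t" (3): a world point X has camera coordinates R X + t. Camera axes: x right, y down, z forward; pixel columns grow to the right and rows downward; lengths in mm; the calibration is good to about 2 mm. A picture is of the moment at which its call begins: read the wrist's pose just before it. calibration takes no time and is no camera call; for the wrist camera it gives the pose at the moment of the call.
- manip.sign_off(): hands the job in; it is judged then, once.
The state is a dict: "clock": time; "joints": joint angles; "qd": joint speeds; "effort": joint torques, N m; "eef_pos": TCP position; "eef_rot": TCP orientation; "wrist_force": force on the tool from outside, world axes, zero at the start; "moment": the same for the moment, N m; "finger_gap": finger opening in mm; "finger_force": force on a finger pad.
Only numpy, scipy, OpenCV 4.12 (cv2) and the standard library are available. Lean on these libraries where they do the work, as an engineer would, in place of code of your own. Each camera call takes 0.05 s, during which the arm holds its last target. There are 200 camera calls.

### The job

The next roll of brown parcel tape has to stand ready for the tape gun: push the carousel's lock bolt out by its black knob, push the tray round by the divider ends on its rim until the compartment with the large roll of parcel tape stands at the front, by the grey pointer, then push the knob fully home again so that the tray is locked there. Do not touch or lift what lies in the tray, and leave the other things on the bench where they are.

Things in the scene. Friction and masses are not known exactly. Their poses are not given: they have to be found in the camera images.
- carousel_base: Grey base of a rotating supplies carousel, fixed. Origin on the bench, on the tray's vertical turning axis; z up. Its front is its -x side, turned to the robot within about 0.3 rad; a grey wedge (36 mm high, radius 160 to 182 mm) points at it. Angles: counter-clockwise from above from its +x; 180 degrees is the front. The lock is at 252 degrees (right, a little to the front).
- tray_top (a point): On the axis, on the floor of the tray, 40 mm above the bench. Round dark steel tray 308 mm across, 10 mm thick, five compartments 72 degrees apart, one centred on the front when locked, closed outside by a ring wall 22 mm high (radius 115 to 118.5 mm). Outside it the rim is bare, with a V notch (34 mm wide, 20 mm deep) amid each compartment. Hub: radius 19 mm, top 98 mm above the bench.
- divider_end (a point): Top of the outer end of one of the five radial dividers (5 mm thick, all alike, 72 degrees apart, midway between compartment centres): radius 136 mm, 75 mm above the bench, at 216 degrees when the tray joint reads 0. Inside the ring wall dividers are 45 mm high; across the bare rim (radius 119 to 152 mm) they are upright ends 35 mm high, for a fingertip over the rim to push sideways.
- tray (a joint): Turn of the tray, rad, counter-clockwise from above, about 0 at the start; with the bolt out it turns freely either way, a full turn and more. Drag about 0.12 N m (0.9 N at the rim): it stops within a few degrees when no longer pushed. The bolt enters only near a multiple of 1.2566 rad (72 degrees), within about 0.08 rad, and centres the tray to about 0.02 rad.
- bolt (a joint): How far the steel lock bolt (14 mm thick, round nose) is drawn out, m: 0 is fully home in a notch (tray locked, as at the start), 0.030 fully out; from 0.021 the tray turns freely. It slides level on the radial line at 252 degrees, away from the tray's axis as the value grows; friction about 2 N, no spring, stays where left. Drawn, it reaches to radius 315 mm.
- knob_top (a point): Centre of the top of the bolt's upright black knob (18 mm across), 79 mm above the bench, free from 48 mm up. Its axis is 212 mm from the tray's axis when home, 242 mm when out. Between rim and home knob are 49 mm, filled only by a guide up to 48 mm high; outside the knob there is likewise only a guide up to 48 mm high. Axes are those of the base.
- parcel_tape: The wanted thing: large roll of brown parcel tape lying flat in its own compartment, 78 mm across, 36 mm high. Origin at the centre of its underside, 74.5 mm from the tray's axis, on the compartment's middle line to about 3 mm. It is in any compartment but the front one at the start. Loose, it rides with the tray.
- small_white_tape: Small roll of white tape, 48 mm across, 19 mm high, in another compartment of the tray; origin at the centre of its underside. Not to be touched.
- staple_box: Small kraft carton of staples with a pale band, 52x38x30 mm, in another compartment of the tray; origin at the centre of its underside. Not to be touched.
- sticky_pad: Pad of sticky notes, 50x50x18 mm, in another compartment of the tray; origin at the centre of its underside. Not to be touched.
- card_stack: Low stack of white cards with a kraft band, 52x70x28 mm, in the compartment that faces the front at the start; origin at the centre of its underside. Not to be touched.
- picture_book: Thick green picture book lying flat on the left, 330x236x33 mm; bystander, origin at the centre of its underside.
- tape_gun: Hand tape dispenser lying on the right, 184x168x62 mm; bystander, origin at the centre of its underside.
- marker_cup: Black pen cup at the right rear, 76 mm across, 97 mm high; bystander, origin at the centre of its underside.
- scale_carton: Small kraft carton standing at the left rear, 68x166x118 mm; bystander, origin at the centre of its underside.
- tape_measure: Black tape measure at the left front, 66x78x37 mm; bystander, origin at the centre of its underside.
- box_cutter: Black box cutter lying at the right front, 28x168x20 mm; bystander, origin at the centre of its underside.
Mind the look-alikes: they are no part of the job. What is shaped like the parcel_tape but green or red is not meant.

How it is judged:
By the outcome, as a careful person would: the job done as asked, in the order asked, and still so for the second after the job is handed in, with the robot touching nothing.
It also fails if it takes over 72 s, if anything falls off the work surface, if the arm or the gripper's body presses on something with over 40 N, if the wrist force passes 120 N, or if a joint passes its speed limit or range.

## Working session

There is one attempt and no reset: what is moved stays moved. The work goes in short steps, Python scripts to look and compute and a shell command to move; the robot and the scene stay as the last step left them, time stands still between calls to the robot, and variables do not carry over. Pictures are saved under pics/ and viewed, at most 10 in all, crops included, and the job is handed in when it is done.

```bash
mkdir -p pics; ls; python3 - <<'E'
from cell import manip, optics
import cv2,numpy as np
print(manip.read_state())
for n in ["top","scene"]:
    p,d=optics.camera(n); cv2.imwrite(f"pics/{n}0.png",p[:,:,::-1]); np.save(f"pics/{n}0.npy",d)
    c=optics.calibration(n); print(n,c)
E
```

```text
pics
{'clock': 0.0, 'joints': array([-1.22658295e+00,  3.00447381e-01,  1.52156534e+00,  1.75303884e-05,
        1.32070441e+00, -6.65868045e-02]), 'qd': array([ 0.00037194,  0.00136111,  0.00034056, -0.00062687, -0.0004154 ,
       -0.00063077]), 'effort': array([ 2.42406713e-03, -5.31804657e+01, -3.52726829e+01,  7.08469399e-02,
        2.44584493e-02, -1.20917139e-04]), 'eef_pos': array([ 219.55993722, -503.99478691,  204.90600204]), 'eef_rot': array([-3.14047180e+00, -9.17622739e-05,  4.10795782e-01]), 'wrist_force': array([-0.24011096,  0.10887387,  0.31056423]), 'moment': array([-0.01413443,  0.00714767,  0.04629653]), 'finger_force': 0.0, 'finger_gap': 93.76286096149839}
top {'camera_matrix': array([[529.55390973,   0.        , 288.41666017],
       [  0.        , 529.55390973, 210.85068977],
       [  0.        ,   0.        ,   1.        ]]), 'R': array([[-0.01540167, -0.99987296, -0.00410595],
       [-0.99843834,  0.01559985, -0.05364258],
       [ 0.05369981,  0.00327336, -0.99855176]]), 't': array([ -92.08524831,  501.62484125, 1640.64231901])}
scene {'camera_matrix': array([[487.67988749,   0.        , 278.49078815],
       [  0.        , 487.67988749, 199.39034798],
       [  0.        ,   0.        ,   1.        ]]), 'R': array([[ 0.84825406, -0.52929433, -0.01767929],
       [-0.36077254, -0.55309582, -0.75095152],
       [ 0.38769604,  0.64337588, -0.66012064]]), 't': array([-493.24405695,  181.60783369, 1786.67002816])}
```

View pics/top0.png

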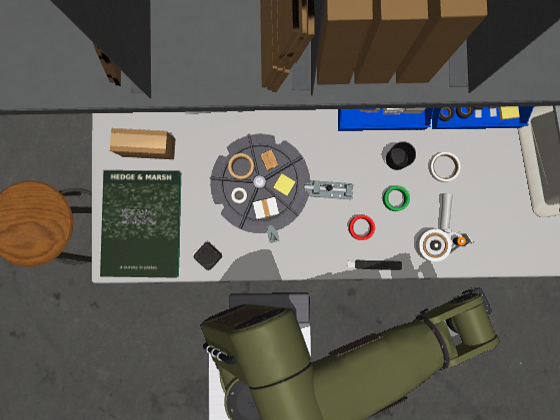

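View pics/scene0.png

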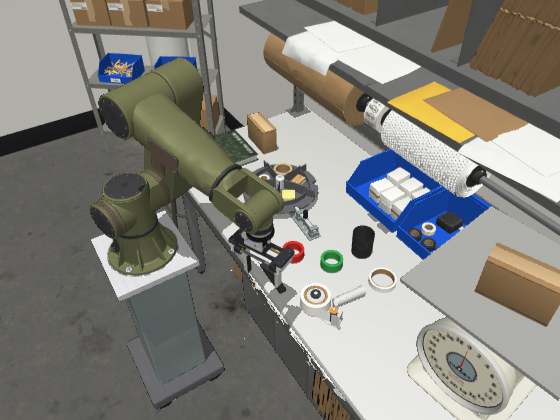

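The top view shows the carousel hub near (259,182), pointer (272,234) and knob (329,188). Brown rings that could be the target are in the tray at (241,166), the white one at (239,196), and loose rings on the bench: red (362,227), green (397,198), white (444,167), plus the tape gun's roll (435,244). I pick (241,166), and will check it in a close crop.

```bash
cat > h.py <<'E'
import numpy as np, cv2
from cell import manip, optics
def px2w(c,u,v,z):
    K,R,t=c["camera_matrix"],np.array(c["R"]),np.array(c["t"])
    r=R.T@np.linalg.solve(K,[u,v,1]); o=-R.T@t
    return o+r*(z-o[2])/r[2]
def cloud(c,d):
    K,R,t=c["camera_matrix"],np.array(c["R"]),np.array(c["t"])
    v,u=np.indices(d.shape); P=np.stack([(u-K[0,2])/K[0,0]*d,(v-K[1,2])/K[1,1]*d,d],-1)
    return (P-t)@R
E
python3 - <<'E'
from h import *
c=optics.calibration("top"); p=cv2.imread("pics/top0.png"); d=np.load("pics/top0.npy")
W=cloud(c,d)
for n,u,v,z in [("hub",259,182,98),("knob",329,188,79),("ptr",272,234,36),("tape",241,166,76),("gun",435,244,60),("cutter",375,265,20),("cup",401,156,97)]: print(n,px2w(c,u,v,z).round(), W[v,u].round())
cv2.imwrite("pics/crop0.png",cv2.resize(p[120:255,200:365],None,fx=4.4,fy=4.4,interpolation=cv2.INTER_CUBIC))
# tray rim: points at height 34..46
m=(abs(W[...,2]-40)<6); m[:120]=0;m[250:]=0;m[:,:200]=0;m[:,312:]=0
q=W[m][:,:2].astype(np.float32); print(len(q),cv2.minEnclosingCircle(q))
E
```

```text
hub [583. -14.  98.] [583. -14.  98.]
knob [ 563. -223.   79.] [ 563. -223.   79.]
ptr [428. -48.  36.] [428. -48.  36.]
tape [635.  41.  76.] [640.  44.  40.]
gun [ 390. -541.   60.] [ 390. -541.   62.]
cutter [ 328. -365.   20.] [ 328. -365.   19.]
cup [ 654. -438.   97.] [ 411. -105. 1665.]
4614 ((547.766845703125, 32.57916259765625), 214.4696502685547)
```

View pics/crop0.png

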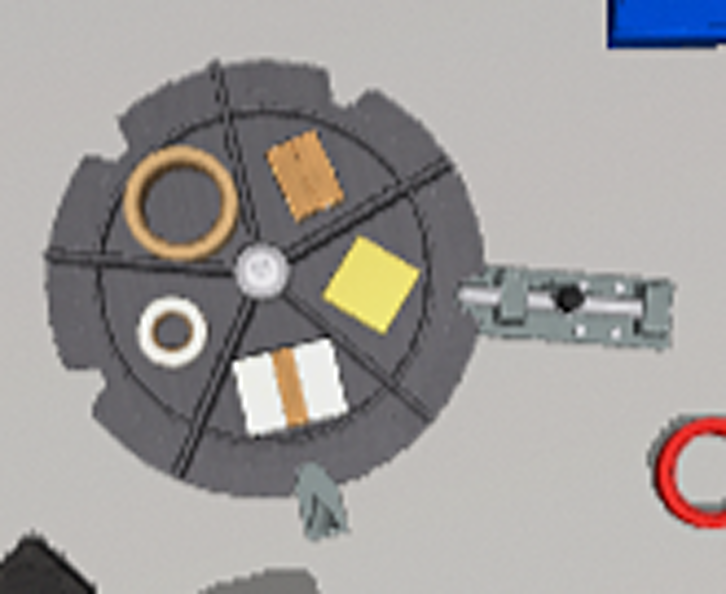

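The target is confirmed at crop (181,202), a large brown roll; it stands at 36° in base angles, so it needs +144° counter-clockwise. Base yaw is about 12.5°, from the knob and pointer, with the centre at (583,-14). I'll go above the gap inside the knob with the fingers shut, at yaw -5.5°.

```bash
python3 -m crank '[[0,45,-15,5,0,0,0.06],[0,90,-30,10,0,0,0.12],[0,135,-45,20,0,0,0.2],[0,180,-60,30,0,0,0.25],[0,225,-75,40,0,0,0.3],[0,270,-90,50,0,0,0.36],[0,315,-105,60,0,0,0.42],[0,360,-120,60,0,0,0.507],[0,400,-135,60,0,0,0.507],[0,441,-147,60,0,0,0.507]]' 30; python3 -m crank '[[0,0,0,0,0,0,0],[0,0,0,0,0,0,0],[0,0,0,0,0,0,0]]'
python3 - <<'E'
from h import *
s=manip.read_state();print(s)
c=optics.calibration("wrist");p,d=optics.camera("wrist");W=cloud(c,d);cv2.imwrite("pics/w1.png",p[:,:,::-1])
m=(abs(W[...,2]-79)<4)&(np.hypot(W[...,0]-563,W[...,1]+223)<30)&(d>0)
print(m.sum(),W[m].mean(0),W[m].min(0),W[m].max(0))
m=(abs(W[...,2]-98)<4)&(np.hypot(W[...,0]-583,W[...,1]+14)<30)&(d>0);print(m.sum(), W[m].mean(0) if m.any() else 0)
E
```

```text
clock: 1.1
eef_pos: [566.2, -191.6, 145.1]
eef_rot: [-3.141, 0.001, -0.096]
wrist_force: [-0.0, 0.3, 0.4]
finger_gap: 17.3
finger_force: 0.0
clock: 1.4
eef_pos: [564.6, -193.9, 145.2]
eef_rot: [-3.142, 0.001, -0.097]
wrist_force: [-0.8, 0.9, -0.2]
finger_gap: 0.2
finger_force: 0.0
{'clock': 1.4, 'joints': array([-3.92173817e-01,  4.56535055e-01,  1.45012685e+00, -1.21910279e-04,
        1.23551200e+00,  1.27557315e+00]), 'qd': array([-0.01169467, -0.0066729 ,  0.00135511,  0.00032505, -0.00095036,
        0.00156306]), 'effort': array([ 1.23277612e+00, -6.03245902e+01, -3.43441093e+01,  6.41222228e-02,
       -6.78299577e-02,  8.35686398e-03]), 'eef_pos': array([ 564.60217343, -193.94527786,  145.21607022]), 'eef_rot': array([-3.14153365e+00,  5.89595401e-04, -9.69104783e-02]), 'wrist_force': array([-0.75918622,  0.912455  , -0.22768471]), 'moment': array([0.00019978, 0.05274648, 0.02949875]), 'finger_force': 0.0, 'finger_gap': 0.23382883254295744}
426 [ 564.73618544 -223.00870475   77.65148894] [ 556.0127773  -231.96244158   75.09687367] [ 572.42588273 -214.41896325   79.75629432]
271 [584.3644562  -13.16092934  96.5076267 ]
```

View pics/w1.png

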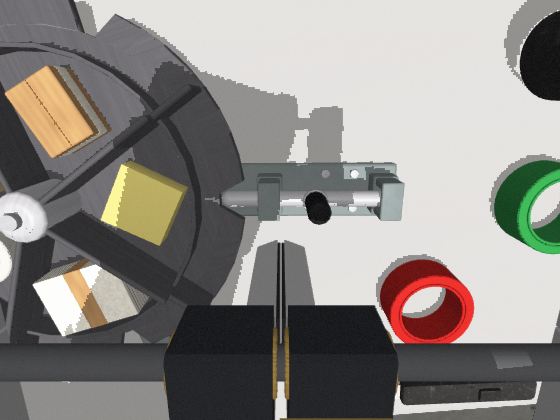

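The wrist picture shows the knob at (318,207) and the fingertip beside it, in the gap between rim and knob; the knob measures (565,-223), which agrees with the top view. Next I lower and push the bolt out.

```bash
python3 -m crank '[[0,0,0,30,0,0,0],[0,0,0,60,0,0,0],[0,0,0,80,0,0,0],[0,0,0,89,0,0,0],[0,0,0,89,0,0,0]]'; python3 -m crank '[[0,0,5,0,0,0,0],[0,0,9,0,0,0,0],[0,0,14,0,0,0,0],[0,0,19,0,0,0,0],[0,0,24,0,0,0,0],[0,0,29,0,0,0,0],[0,0,33,0,0,0,0],[0,0,36,0,0,0,0],[0,0,37,0,0,0,0],[0,0,37,0,0,0,0]]'
python3 - <<'E'
from h import *
c=optics.calibration("wrist");p,d=optics.camera("wrist");W=cloud(c,d)
m=(abs(W[...,2]-79)<4)&(np.hypot(W[...,0]-563,W[...,1]+240)<40)&(d>0)
print(m.sum(),W[m].mean(0),W[m].min(0),W[m].max(0))
E
```

```text
clock: 1.95
eef_pos: [564.5, -193.9, 55.8]
eef_rot: [-3.141, 0.001, -0.097]
wrist_force: [0.2, -0.2, -0.1]
finger_gap: 0.5
finger_force: 0.0
clock: 2.95
eef_pos: [561.6, -230.4, 56.3]
eef_rot: [3.141, 0.0, -0.096]
wrist_force: [-0.5, 0.7, 0.2]
finger_gap: 0.2
finger_force: 0.0
1265 [ 564.52305667 -246.73860845   78.07121224] [ 552.93669087 -261.46488055   75.00537721] [ 571.72731634 -219.6817775    82.94061429]
```

The knob moved about 29.5 mm out, so the tray is free. Now I lift and go over the left-front divider at base angle 144°, on its clockwise side.

```bash
python3 -m crank '[[0,0,-5,0,0,0,0],[0,0,-6,-40,0,0,0],[0,0,-6,-75,0,0,0],[0,-20,-50,-75,0,0,0],[0,-40,-95,-75,0,0,0],[0,-60,-140,-75,0,0,0],[0,-80,-185,-75,0,0,0],[0,-100,-230,-75,0,0,0],[0,-115,-270,-75,0,0,0],[0,-121,-288,-75,0,0,0]]'; python3 -m crank '[[0,0,0,0,0,0,0],[0,0,0,0,0,0,0],[0,0,0,0,0,0,0]]'
python3 - <<'E'
from h import *
p,d=optics.camera("top");cv2.imwrite("pics/t2.png",cv2.resize(p[110:260,190:380,::-1],None,fx=4,fy=4))
p,d=optics.camera("wrist");cv2.imwrite("pics/w2.png",p[:,:,::-1])
E
```

```text
clock: 4.0
eef_pos: [467.6, 71.1, 131.6]
eef_rot: [-3.141, -0.0, -0.094]
wrist_force: [-0.1, -0.2, 0.1]
finger_gap: 0.4
finger_force: 0.0
clock: 4.3
eef_pos: [469.1, 67.3, 131.4]
eef_rot: [3.141, 0.0, -0.097]
wrist_force: [-0.1, -0.8, -0.4]
finger_gap: 0.5
finger_force: 0.0
```

View pics/w2.png

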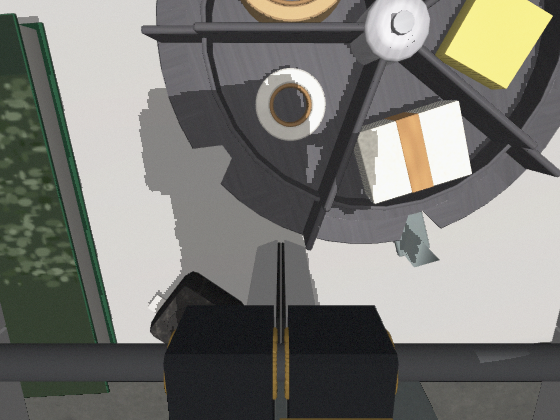

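The wrist view shows the divider end at (312,240), with the fingertip just to its left; the rim there is clear. I work out arc rows at radius 141.

```bash
python3 -m crank '[[0,0,0,30,0,0,0],[0,0,0,60,0,0,0],[0,0,0,77,0,0,0],[0,0,0,77,0,0,0]]'
python3 - <<'E'
from h import *
C=np.array([584,-13.5]);y=-.096
T=np.array([[np.cos(y),np.sin(y)],[np.sin(y),-np.cos(y)]])
P=lambda a:C+141*np.array([np.cos(np.radians(a)),np.sin(np.radians(a))])
s=manip.read_state()['eef_pos'];print(s)
A=[144.7]+[146,148,151,154,158,163,168,173,178,183]+list(range(188,234,5))+list(range(238,284,5))
o=s[:2]
for k in range(3):
    seg=A[1+10*k:11+10*k]; print([[int(round(v)) for v in T@(P(a)-o)] for a in seg]); o=P(seg[-1])
E
```

```text
clock: 4.8
eef_pos: [467.8, 67.3, 52.5]
eef_rot: [3.141, 0.004, -0.097]
wrist_force: [-0.3, 0.2, 0.7]
finger_gap: 0.4
finger_force: 0.0
[467.76802557  67.34859499  52.45925486]
[[0, 2], [-3, 6], [-6, 13], [-9, 20], [-12, 29], [-15, 41], [-17, 53], [-18, 66], [-17, 78], [-16, 90]]
[[2, 12], [6, 24], [10, 35], [16, 46], [22, 57], [29, 67], [37, 76], [46, 85], [56, 93], [66, 99]]
[[11, 6], [22, 11], [34, 15], [46, 18], [58, 20], [70, 21], [82, 21], [95, 19], [107, 17], [118, 13]]
```

```bash
python3 -m crank '[[0,0,2,0,0,0,0],[0,-3,6,0,0,0,0],[0,-6,13,0,0,0,0],[0,-9,20,0,0,0,0],[0,-12,29,0,0,0,0],[0,-15,41,0,0,0,0],[0,-17,53,0,0,0,0],[0,-18,66,0,0,0,0],[0,-17,78,0,0,0,0],[0,-16,90,0,0,0,0]]'
```

```text
clock: 5.8
eef_pos: [444.3, -21.1, 54.5]
eef_rot: [-3.142, 0.0, -0.097]
wrist_force: [0.6, 0.8, 0.1]
finger_gap: 0.3
finger_force: 0.5
```

```bash
python3 -m crank '[[0,2,12,0,0,0,0],[0,6,24,0,0,0,0],[0,10,35,0,0,0,0],[0,16,46,0,0,0,0],[0,22,57,0,0,0,0],[0,29,67,0,0,0,0],[0,37,76,0,0,0,0],[0,46,85,0,0,0,0],[0,56,93,0,0,0,0],[0,66,99,0,0,0,0]]'; python3 -c "
from h import *
p,d=optics.camera('wrist');cv2.imwrite('pics/w3.png',p[:,:,::-1])"
```

```text
clock: 6.8
eef_pos: [501.2, -125.7, 54.4]
eef_rot: [3.142, 0.0, -0.096]
wrist_force: [0.9, 1.4, 0.1]
finger_gap: 0.4
finger_force: 0.5
```

View pics/w3.png

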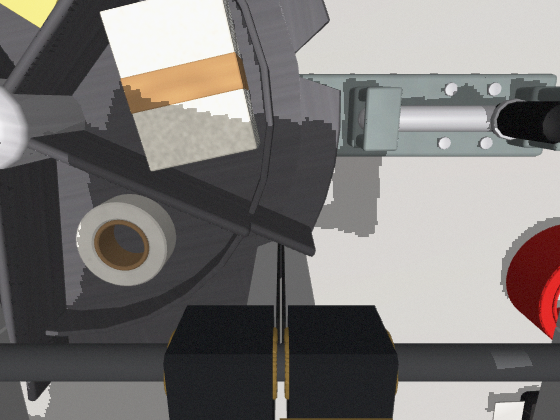

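The divider end at (300,245) rides ahead of the finger, and the bolt is clear at (345,100). I carry on.

```bash
python3 -m crank '[[0,11,6,0,0,0,0],[0,22,11,0,0,0,0],[0,34,15,0,0,0,0],[0,46,18,0,0,0,0],[0,58,20,0,0,0,0],[0,70,21,0,0,0,0],[0,80,21,0,0,0,0],[0,89,20,0,0,0,0],[0,97,19,0,0,0,0],[0,104,18,0,0,0,0]]'
python3 - <<'E'
from h import *
C=np.array([584,-13.5]);y=-.096
T=np.array([[np.cos(y),np.sin(y)],[np.sin(y),-np.cos(y)]])
P=lambda a:C+141*np.array([np.cos(np.radians(a)),np.sin(np.radians(a))])
s=manip.read_state()['eef_pos'];r=s[:2]-C;print(np.hypot(*r),np.degrees(np.arctan2(r[1],r[0]))%360)
print([(a,(T@(P(a)-s[:2])).round()) for a in range(280,297,2)])
E
```

```text
clock: 7.85
eef_pos: [602.8, -152.6, 54.3]
eef_rot: [3.142, 0.0, -0.096]
wrist_force: [-0.2, 0.5, 0.1]
finger_gap: 0.6
finger_force: 0.5
140.41052329514696 277.6924189860816
[(280, array([ 6., -1.])), (282, array([10., -2.])), (284, array([15., -4.])), (286, array([20., -6.])), (288, array([24., -7.])), (290, array([29., -9.])), (292, array([ 33., -12.])), (294, array([ 37., -14.])), (296, array([ 42., -16.]))]
```

```bash
python3 -m crank '[[0,5,-1,0,0,0,0],[0,10,-2,0,0,0,0],[0,15,-4,0,0,0,0],[0,19,-5,0,0,0,0],[0,23,-7,0,0,0,0],[0,26,-8,0,0,0,0],[0,29,-9,0,0,0,0],[0,31,-10,0,0,0,0],[0,31,-10,0,0,0,0],[0,31,-10,0,0,0,0]]'
cat > m.py <<'E'
from h import *
import sys
C=np.array([584,-13.5])
p,d=optics.camera("top");cv2.imwrite(sys.argv[1],cv2.resize(p[110:260,190:380,::-1],None,fx=4,fy=4))
W=cloud(optics.calibration("top"),d)
r=np.hypot(W[...,0]-C[0],W[...,1]-C[1]);a=(np.degrees(np.arctan2(W[...,1]-C[1],W[...,0]-C[0]))-12.66-36)%72
m=(d>0)&(r>40)&(r<150)&(W[...,2]>66)&(W[...,2]<90)&((r>120)|(W[...,2]>80))
h,_=np.histogram(a[m],72,(0,72));k=h.argmax()
z=(a[m]-k-.5+36)%72-36; z=z[abs(z)<4]
print(m.sum(),"tray angle mod72 (deg):",((k+.5+np.median(z))+36)%72-36,h[(k-4):(k+5)])
A=(np.degrees(np.arctan2(W[...,1]-C[1],W[...,0]-C[0]))-12.66)%360
hs=cv2.cvtColor(p,cv2.COLOR_RGB2HSV)
t=(d>0)&(r<115)&(r>35)&(hs[...,1]>90)&(abs(W[...,2]-76)<5)&(hs[...,0]<25)
if t.any(): print("brown z76:",t.sum(),"angle",np.median(A[t]),(cv2.minEnclosingCircle(W[t][:,:2].astype(np.float32))))
E
python3 m.py pics/t4.png
```

```text
clock: 8.85
eef_pos: [634.2, -145.8, 54.5]
eef_rot: [3.142, -0.0, -0.096]
wrist_force: [0.2, -0.2, 0.8]
finger_gap: 0.4
finger_force: 0.0
186 tray angle mod72 (deg): 31.535480588713327 [ 3  5 12 33 55 39 11  4  2]
brown z76: 200 angle 144.85140304976875 ((588.519775390625, -11.187317848205566), 100.86149597167969)
```

View pics/t4.png

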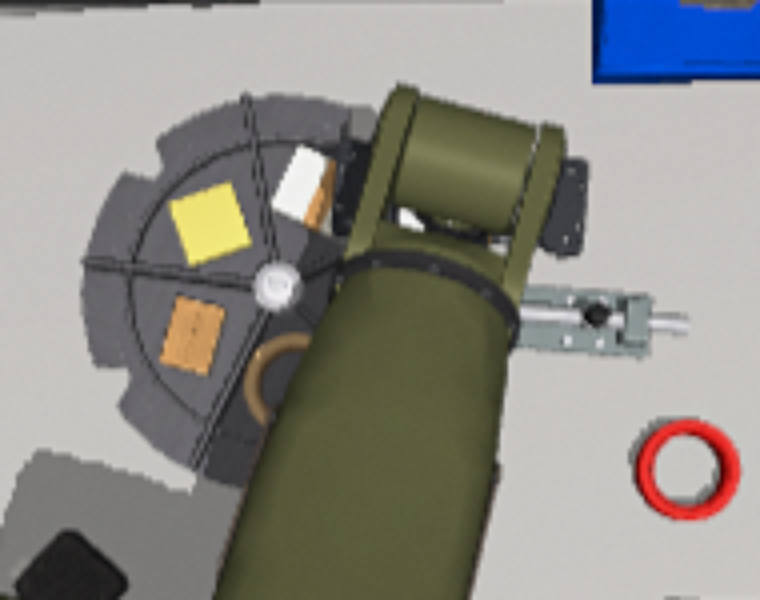

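The front compartment now holds the large brown roll at (290,375), and the knob is out at (596,315). I refine the tray angle from the visible left-hand dividers, calibrated against the first image, where it was 0.

```bash
cat > m.py <<'E'
from h import *
import sys
C=np.array([584,-13.5])
def ang(d):
    W=cloud(optics.calibration("top"),d)
    dx=W[...,:2]-C; r=np.hypot(dx[...,0],dx[...,1]); A=(np.degrees(np.arctan2(dx[...,1],dx[...,0]))-12.66)%360
    m=(d>0)&(r>121)&(r<150)&(W[...,2]>55)&(W[...,2]<90)
    for c in (0,72,144,216,288):
        z=(A[m]-c+180)%360-180; z=z[abs(z)<14]
        print("  div",c,len(z),"offset deg mean %.2f sd %.2f"%(z.mean(),z.std()) if len(z) else "")
if __name__=="__main__":
    ang(np.load("pics/top0.npy"))
    p,d=optics.camera("top");cv2.imwrite(sys.argv[1],cv2.resize(p[110:260,190:380,::-1],None,fx=4,fy=4)); ang(d)
E
python3 m.py pics/t5.png
```

```text
div 0 20 offset deg mean -0.14 sd 2.77
  div 72 23 offset deg mean -1.62 sd 0.75
  div 144 19 offset deg mean -0.67 sd 0.64
  div 216 17 offset deg mean 0.57 sd 0.65
  div 288 22 offset deg mean 0.52 sd 0.72
  div 0 18 offset deg mean -3.38 sd 2.52
  div 72 23 offset deg mean -4.70 sd 0.79
  div 144 20 offset deg mean -4.03 sd 0.75
  div 216 0 
  div 288 0
```

```bash
python3 -m crank '[[0,2,-1,0,0,0,0],[0,4,-2,0,0,0,0],[0,6,-3,0,0,0,0],[0,7,-3.5,0,0,0,0],[0,7,-3.5,0,0,0,0],[0,7,-3.5,0,0,0,0]]'; python3 m.py pics/t6.png|tail -5
```

```text
clock: 9.55
eef_pos: [641.5, -142.9, 54.4]
eef_rot: [3.142, -0.0, -0.096]
wrist_force: [-0.4, -0.7, -0.1]
finger_gap: 0.7
finger_force: 0.0
  div 0 20 offset deg mean -0.46 sd 2.23
  div 72 23 offset deg mean -1.64 sd 0.73
  div 144 21 offset deg mean -0.50 sd 0.66
  div 216 0 
  div 288 0
```

Tray aligned to within about 0.3°. I back off, lift, and go outside the knob.

```bash
python3 -m crank '[[0,-5,2.5,0,0,0,0],[0,-6,3,-40,0,0,0],[0,-6,3,-75,0,0,0],[0,-20,35,-75,0,0,0],[0,-40,75,-75,0,0,0],[0,-55,115,-75,0,0,0],[0,-69,147,-75,0,0,0],[0,-69,147,-75,0,0,0],[0,-69,147,-75,0,0,0]]'
python3 - <<'E'
from h import *
c=optics.calibration("wrist");p,d=optics.camera("wrist");W=cloud(c,d);cv2.imwrite("pics/w7.png",p[:,:,::-1])
m=(abs(W[...,2]-79)<3)&(np.hypot(W[...,0]-562,W[...,1]+252)<25)&(d>0)
print(m.sum(),W[m].mean(0),W[m].min(0),W[m].max(0))
E
python3 m.py pics/t7.png|tail -5
```

```text
clock: 10.5
eef_pos: [558.2, -283.0, 129.6]
eef_rot: [-3.142, -0.0, -0.098]
wrist_force: [0.7, 0.2, 0.6]
finger_gap: 0.3
finger_force: 0.0
444 [ 561.68430247 -253.13527247   77.77821312] [ 553.08005435 -261.31324293   76.0190667 ] [ 569.5576179  -244.597088     79.73176153]
  div 0 19 offset deg mean -1.02 sd 1.67
  div 72 24 offset deg mean -1.69 sd 0.78
  div 144 18 offset deg mean -0.71 sd 0.64
  div 216 17 offset deg mean 0.58 sd 0.65
  div 288 23 offset deg mean 0.53 sd 0.69
```

View pics/w7.png

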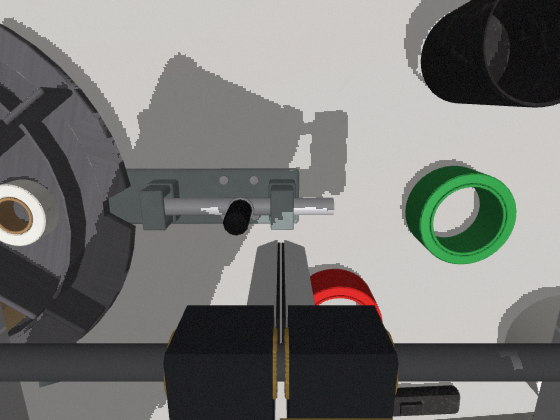

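The bolt is opposite a notch, the tray angle agrees with the start image, and the knob at (238,217) is 30 mm inside of the fingertip. I lower and push home.

```bash
python3 -m crank '[[0,0,0,30,0,0,0],[0,0,0,60,0,0,0],[0,0,0,74,0,0,0],[0,0,0,74,0,0,0]]'; python3 -m crank '[[0,0,-5,0,0,0,0],[0,0,-9,0,0,0,0],[0,0,-14,0,0,0,0],[0,0,-19,0,0,0,0],[0,0,-24,0,0,0,0],[0,0,-29,0,0,0,0],[0,0,-33,0,0,0,0],[0,0,-36,0,0,0,0],[0,0,-37,0,0,0,0],[0,0,-37,0,0,0,0]]'
```

```text
clock: 11.0
eef_pos: [558.2, -281.4, 53.7]
eef_rot: [-3.14, 0.003, -0.095]
wrist_force: [0.2, -0.2, 0.3]
finger_gap: 0.4
finger_force: 0.0
clock: 12.0
eef_pos: [562.1, -245.5, 55.3]
eef_rot: [-3.141, 0.0, -0.096]
wrist_force: [0.2, 0.9, -0.6]
finger_gap: 0.5
finger_force: 0.0
```

```bash
python3 -m crank '[[0,0,-1,0,0,0,0],[0,0,-1,0,0,0,0],[0,0,-1,0,0,0,0]]';python3 -m crank '[[0,0,-1,0,0,0,0],[0,0,-1,0,0,0,0],[0,0,-1,0,0,0,0]]'; python3 - <<'E'
from h import *
c=optics.calibration("wrist");p,d=optics.camera("wrist");W=cloud(c,d)
m=(abs(W[...,2]-79)<3)&(np.hypot(W[...,0]-564.7,W[...,1]+223)<25)&(d>0)
print(m.sum(),W[m].min(0),W[m].max(0))
E
```

```text
clock: 12.3
eef_pos: [562.1, -244.8, 55.3]
eef_rot: [-3.141, 0.0, -0.096]
wrist_force: [-1.0, -0.1, 0.4]
finger_gap: 0.2
finger_force: 0.5
clock: 12.6
eef_pos: [562.2, -243.8, 55.3]
eef_rot: [-3.141, 0.0, -0.096]
wrist_force: [-0.2, -2.1, -1.1]
finger_gap: 0.6
finger_force: 0.7
1004 [ 555.82804909 -247.06805526   76.0057245 ] [ 573.01326493 -214.99225533   81.97731003]
```

The knob is about 0.5 mm short of its first position, so I press on in small steps until the force shows the stop.

```bash
for i in 1; do python3 -m crank '[[0,0,-1,0,0,0,0],[0,0,-1,0,0,0,0],[0,0,-1,0,0,0,0]]'; done; python3 -m crank '[[0,0,-0.7,0,0,0,0],[0,0,-0.7,0,0,0,0],[0,0,-0.7,0,0,0,0]]'
```

```text
clock: 12.95
eef_pos: [562.3, -243.3, 55.4]
eef_rot: [3.141, 0.0, -0.096]
wrist_force: [-1.8, -5.7, -2.2]
finger_gap: 0.4
finger_force: 2.8
clock: 13.25
eef_pos: [562.4, -243.3, 55.4]
eef_rot: [3.14, -0.0, -0.097]
wrist_force: [-2.0, -10.1, -1.8]
finger_gap: 0.6
finger_force: 4.8
```

The force rose to 10 N with no more motion, so the bolt is at its stop. I withdraw, lift and check.

```bash
python3 -m crank '[[0,0,4,0,0,0,0],[0,0,10,0,0,0,0],[0,0,10,-40,0,0,0],[0,0,10,-80,0,0,0],[0,-30,50,-100,0,0,0],[0,-60,90,-110,0,0,0],[0,-60,90,-110,0,0,0],[0,-60,90,-110,0,0,0]]'
python3 - <<'E'
from h import *
c=optics.calibration("wrist");p,d=optics.camera("wrist");W=cloud(c,d)
m=(abs(W[...,2]-79)<3)&(np.hypot(W[...,0]-564.7,W[...,1]+223)<25)&(d>0)
print(m.sum(),W[m].mean(0),W[m].min(0),W[m].max(0))
E
python3 m.py pics/t8.png
```

```text
clock: 14.05
eef_pos: [493.7, -326.9, 165.9]
eef_rot: [3.142, -0.001, -0.098]
wrist_force: [0.1, 1.0, -1.5]
finger_gap: 0.4
finger_force: 0.0
419 [ 564.0007221  -223.84716696   77.66463471] [ 555.48159923 -232.01733304   76.00822839] [ 572.36652255 -214.65156084   79.81889557]
  div 0 20 offset deg mean -0.14 sd 2.77
  div 72 23 offset deg mean -1.62 sd 0.75
  div 144 19 offset deg mean -0.67 sd 0.64
  div 216 17 offset deg mean 0.57 sd 0.65
  div 288 22 offset deg mean 0.52 sd 0.72
  div 0 18 offset deg mean -0.88 sd 0.66
  div 72 22 offset deg mean -1.58 sd 0.73
  div 144 18 offset deg mean -0.67 sd 0.66
  div 216 17 offset deg mean 0.57 sd 0.69
  div 288 23 offset deg mean 0.46 sd 0.77
```

View pics/t8.png

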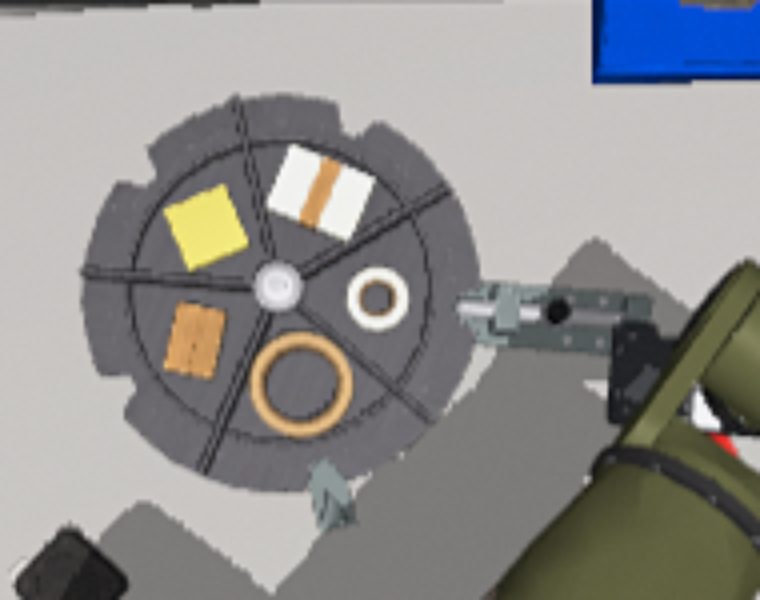

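The large brown roll at (301,385) is at the pointer (330,495). The knob at (556,310) is back at its first position to within measuring accuracy, and the tray angle matches the locked start.

```bash
python3 -c "
from cell import manip
print(manip.sign_off())"
```

```text
the job is handed in; nothing more can be done
None
```

The large roll of brown parcel tape stands at the front by the pointer, the bolt is pushed home with the tray locked, and the job was handed in at about 14 s.

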